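Seat a sample vial in the one clear bay of a light-tight tempering block

TASK

Put the sample vial that stands alone on the desk into the tempering block, upright and fully home, in the one free bay that is really empty: the other three still have a spacer disc from the last run lying on the bottom, hidden under the closed shutters. Feel your way down a bay gently with the vial, and if it stops short take it out and try another; never push hard (the block must not see more than 35 N). Leave the vial already in the block and the wash bottle as they are.

Things in the scene. Friction and masses are not known exactly. Their poses are not given: they have to be found in the camera images.
- vial_mid (a point): Centre (half-way up, on the axis) of the sample vial: a round glass vial with a black screw cap, 53 mm tall, standing upright alone on the desk. Glass body 22 mm in diameter from 0 to 44 mm above its flat foot, cap 20.4 mm in diameter above that. About 25 g. z axis up along the vial.
- block: Tempering block, fixed to the desk: aluminium on a white plinth, 78 x 260 mm, 45 mm high, flat top. Origin at the centre of its underside (desk height), z up, y along its row of five bays (y = -92, -46, 0, 46, 92 mm), x across the row; its front with display and buttons faces -x. The bay at y = -92 holds another vial; the other four are shuttered. Fingers have room across the row (x).
- bay_a (a point): Centre of the mouth, level with the block's top, of the free bay at block y = -46 mm, beside the bay in use. All bays: square bore 24.4 mm wide, chamfered, 27 mm deep. A vial fully home has its centre 0.5 mm below this point, 26 mm of it standing out. In three of the four free bays (unknown which) a spacer disc, 21 mm across, 9 mm thick, lies on the floor: there a vial stops hard, its centre 8.5 mm above.
- bay_b (a point): Same point of the free bay at block y = 0. Shutters of each free bay: two black spring leaves flush with the top, hinged on the mouth's +x and -x edges (mouth 30 mm along x). A vial pushed down in the middle folds them down beside itself; this takes about 3 to 6 N, far more than its weight, and then they rub on it lightly. A ramp 14 to 18 mm down leads into the bore.
- bay_c (a point): Same point of the free bay at block y = +46 mm. Bore, shutters and heights as for bay_a and bay_b.
- bay_d (a point): Same point of the free bay at block y = +92 mm, the end away from the bay in use. Bore, shutters and heights as for bay_a and bay_b.
- neighbour_mid (a point): Centre of the other vial (same size, blue cap), already fully home in the block's bay at y = -92 mm: shows how a seated vial stands. To be left alone.
- wash_bottle: Loose white squeeze wash bottle with a bent spout, 62 mm in diameter, 182 mm tall, standing to the left of the block; origin at the centre of its underside. To be left alone.

How it is judged:
By the outcome, as a careful person would: the job done as asked, in the order asked, and still so for the second after the job is handed in, with the robot touching nothing.
It also fails if it takes over 61 s, if anything falls off the work surface, if the arm or the gripper's body presses on something with over 40 N, if the wrist force passes 120 N, or if a joint passes its speed limit or range.

ROBOT

A 6-joint arm with a two-finger parallel gripper is mounted at the origin on the work surface; the furniture and walls round the work are solid. World frame = base frame: x ahead of the robot, y to its left, z up, the work surface at z = 0. Lengths are in mm, angles in rad, forces in N, time in s.
With the tool pointing down it reaches from about 275 to 1000 mm from the base axis. Payload 8.4 kg.
Tool frame: the origin (TCP) lies between the finger pads; the fingertips stand 22 mm ahead of it and the grasp point (between the pads) lies 3 mm ahead of it; z points along the fingers, y is the line along which they close (so a half turn about z gives the same grasp; the last joint's range is limited). The gripper opens to 85 mm and grips with 20 to 120 N. Pads are 22 mm wide; open, the fingers measure 114 mm over their backs; the gripper's body (76 mm by 85 mm) begins 54 mm behind the grasp point. The pads swing forward as they close: fully open they stand 13 mm farther back than shut.
Start: joints at [1.158, 0.353, 1.633, -0, 1.155, -0.002], TCP at [249.588, 573.004, 253.281] pointing down, gripper open.
Joint ranges: [-2.63, 2.63], [-0.92, 2.1], [0.06, 2.66], [-1.3, 4.44], [0, 2.69], [-3.02, 3.02]. Speed limits (rad/s): [2.22, 2.22, 2.79, 3.14, 3.14, 3.14].

INTERFACE

Orientations are given as [roll, pitch, yaw] about the fixed x, y, z axes, in that order (R = Rz(yaw) Ry(pitch) Rx(roll)).
In Python, from rig import r, grab_frame gives the robot as it stands.
- The arm moves only by the shell command python3 -m inch 'ROWS' [FORCE]. ROWS is JSON, a list of rows, each a list of 7 numbers: the turn, a rotation vector about the tool's x, y, z as a fraction of full scale, then the shift along the tool's x, y, z as a fraction of full scale, then the closure, from 0 (fully open) to 1 (shut). In form: [[rx, ry, rz, dx, dy, dz, fingers], ...]. A call has 1 to 8 rows; each row shifts and turns the commanded pose from where the row before left it, along the tool's axes as they then stand; what a row does not reach is not made up. Full scale, the value 1, is 2.5 cm for a shift and pi rad for a turn. A row lasts 1/12 s, in which the tool goes at most 41.7 mm and 7.16 degrees, less where a joint would pass 70% of its speed; a pose out of reach is approached as far as the arm can. A call with a number of a shift or a turn outside -1 to 1 is refused whole. A call with a gripper value outside its range is refused whole. The fingers move at their own pace and stop on an object; FORCE is the grip in N (left out, the last holds). Time passes only in rows, so rows that do not move let the fingers close. It gives the time, the measured TCP pose, the force, the opening and the grip force at its end, in the units of the state.
- r.sense(): the state, without advancing time (a new reading comes with each control period).
- grab_frame(name): name is "scene" or "side" or "wrist"; returns a dict with "pixels" (480x640x3 uint8, red, green, blue), "z_map" (480x640 float32, mm along the optical axis (not along the pixel's ray), 0 where there is no reading), "vertical_fov" (degrees; the focal length in pixels is half the picture's height over the tangent of half this angle, whatever the lens; pixels are square), "cx", "cy" (the principal point, pixels), "cam_to_world" (4x4, takes a point from camera to world coordinates). Camera axes: x right, y down, z forward; pixel columns grow to the right and rows downward; lengths in mm; the calibration is good to about 2 mm. The wrist camera is an equidistant fisheye: a pixel r from the principal point sees the ray r / f radians off the axis. A picture is of the moment at which its call begins.
- r.sign_off(): hands the job in; it is judged then, once.
The state is a dict: "clock": time; "qpos": joint angles; "qvel": joint speeds; "joint_efforts": joint torques, N m; "eef_pos": TCP position; "tcp_rot": TCP orientation; "contact_force": force on the tool from outside, world axes, zero at the start; "wrist_torque": the same for the moment, N m; "opening": opening from 0.0 (shut) to 1.0 (fully open); "grasp_force": force on a finger pad.
Only numpy, scipy, OpenCV 4.12 (cv2) and the standard library are available. Lean on these libraries where they do the work, as an engineer would, in place of code of your own. Each camera call takes 0.05 s, during which the arm holds its last target. There are 200 camera calls.

## Working session

There is one attempt and no reset: what is moved stays moved. The work goes in short steps, Python scripts to look and compute and a shell command to move; the robot and the scene stay as the last step left them, time stands still between calls to the robot, and variables do not carry over. Pictures are saved under pics/ and viewed, at most 10 in all, crops included, and the job is handed in when it is done.

```bash
mkdir -p pics; ls; python3 - <<'E'
from rig import r, grab_frame
import cv2,numpy as np
print(r.sense())
ims=[]
for n in ["scene","side"]:
    f=grab_frame(n); np.savez(f"pics/{n}0.npz",**f)
    print(n,f["vertical_fov"],f["cx"],f["cy"],np.round(f["cam_to_world"],3).tolist())
    cv2.imwrite(f"pics/{n}0.png",f["pixels"][:,:,::-1])
E
```

```text
pics
{'clock': 0.0, 'qpos': array([ 1.15761070e+00,  3.53658728e-01,  1.63410736e+00,  2.48537685e-05,
        1.15518012e+00, -2.42052590e-03]), 'qvel': array([-9.58405135e-05,  1.10850378e-03, -3.63148193e-04, -8.20377586e-04,
        9.20258783e-04,  3.76676408e-04]), 'joint_efforts': array([ 1.07077224e-04, -6.05255270e+01, -3.42059970e+01,  1.32535996e-05,
        9.50824236e-03, -6.86572079e-06]), 'eef_pos': array([249.40402585, 572.61895011, 252.5665005 ]), 'tcp_rot': array([-3.14023917e+00, -2.60005280e-05,  2.73081749e+00]), 'contact_force': array([-0.17319353, -0.41511144,  0.07195891]), 'wrist_torque': array([ 0.04593319, -0.0059578 , -0.02899971]), 'grasp_force': 0.0, 'opening': 1.0007179485072453}
scene 57.940793503916936 324.89042946040485 233.73862006254654 [[0.83, -0.35, 0.434, 109.799], [-0.557, -0.545, 0.627, -734.711], [0.017, -0.762, -0.647, 759.43], [0.0, 0.0, 0.0, 1.0]]
side 56.06867552789337 310.0839939353038 241.99521324156999 [[0.939, -0.234, 0.253, 323.958], [-0.345, -0.607, 0.716, -771.993], [-0.014, -0.76, -0.65, 706.084], [0.0, 0.0, 0.0, 1.0]]
```

View pics/scene0.png

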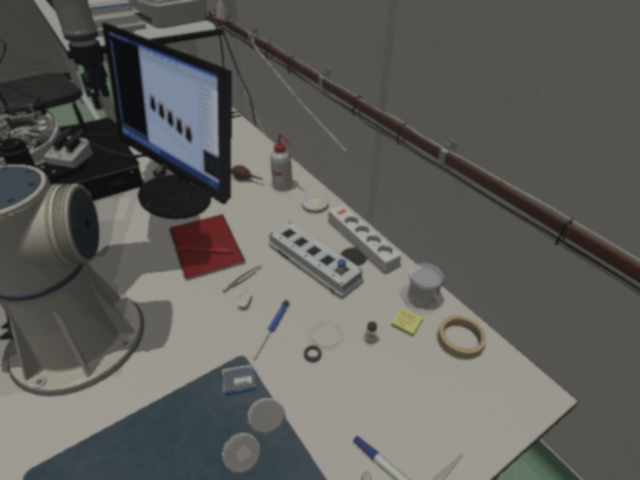

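View pics/side0.png

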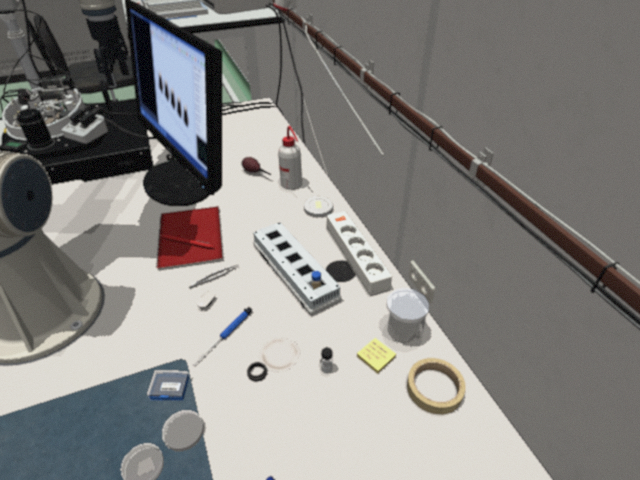

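The vial (black cap) stands at about (371,328) in the scene view and (326,356) in the side view. The block has four dark shutters, with the blue cap at about (342,264) scene and (316,277) side; the wash bottle is beyond its far end.

```bash
cat > h.py <<'E'
import numpy as np,cv2
def ray(f,u,v):
    T=np.array(f["cam_to_world"],float); fl=240/np.tan(np.radians(float(f["vertical_fov"]))/2)
    d=np.array([(u-f["cx"])/fl,(v-f["cy"])/fl,1.]); return T[:3,3],T[:3,:3]@d
def fray(f,u,v):
    T=np.array(f["cam_to_world"],float); fl=240/np.tan(np.radians(float(f["vertical_fov"]))/2)
    dx,dy=u-f["cx"],v-f["cy"]; rr=np.hypot(dx,dy)+1e-9; t=rr/fl
    d=np.array([np.sin(t)*dx/rr,np.sin(t)*dy/rr,np.cos(t)]); return T[:3,3],T[:3,:3]@d
def onz(o,d,z): return o+d*(z-o[2])/d[2]
def blobs(m,amin,amax):
    n,_,s,c=cv2.connectedComponentsWithStats(m.astype(np.uint8)*255)
    return [(c[i],s[i]) for i in range(1,n) if amin<=s[i][4]<=amax]
E
python3 - <<'E'
from h import *
for n,roi in (("scene",(260,210,390,350)),("side",(240,215,345,375))):
    f=dict(np.load(f"pics/{n}0.npz")); x0,y0,x1,y1=roi
    p=f["pixels"][y0:y1,x0:x1].astype(int)
    dark=p.max(2)<75; blue=(p[:,:,2]-p[:,:,0]>50)
    for nm,m,z in (("dark",dark,45),("blue",blue,66)):
        for c,s in blobs(m,15,400):
            u,v=c[0]+x0,c[1]+y0
            zz=48.5 if (nm=="dark" and v>310) else z
            print(n,nm,np.round([u,v]),s[4],np.round(onz(*ray(f,u,v),zz)), f["z_map"][int(v),int(u)])
E
```

```text
scene dark [288. 233.] 44 [512.  10.  45.] 1105.2739
scene dark [300. 242.] 51 [521. -35.  45.] 1081.6056
scene dark [313. 250.] 54 [531. -80.  45.] 1054.0143
scene dark [355. 256.] 258 [ 604. -149.   45.] 1105.782
scene dark [283. 255.] 23 [461. -52.  45.] 1092.2228
scene dark [327. 260.] 58 [ 540. -125.   45.] 1034.5317
scene dark [343. 268.] 28 [ 556. -169.   45.] 995.4872
scene dark [351. 282.] 74 [ 546. -214.   45.] 995.4711
scene dark [372. 327.] 60 [ 504. -339.   48.] 872.0471
scene dark [312. 348.] 28 [ 377. -316.   48.] 887.58344
scene blue [341. 262.] 24 [ 551. -167.   66.] 991.4032
scene blue [277. 317.] 85 [ 350. -226.   66.] 938.41925
side dark [273. 235.] 56 [512.  11.  45.] 1041.8087
side dark [283. 246.] 63 [521. -34.  45.] 1008.4735
side dark [294. 257.] 65 [530. -79.  45.] 975.3457
side dark [337. 270.] 273 [ 603. -150.   45.] 1004.25684
side dark [304. 270.] 78 [ 540. -124.   45.] 943.4729
side dark [319. 301.] 34 [ 536. -216.   45.] 895.0508
side dark [248. 311.] 25 [ 400. -195.   48.] 905.734
side dark [326. 354.] 89 [ 504. -338.   48.] 775.8866
side dark [257. 368.] 77 [ 383. -322.   48.] 820.79443
side blue [316. 275.] 68 [ 549. -166.   66.] 900.59796
side blue [243. 316.] 56 [ 386. -218.   66.] 896.19574
```

```bash
python3 - <<'E'
from h import *
P=[]
v,u=np.mgrid[0:480,0:640]
for n in ("scene","side"):
    f=dict(np.load(f"pics/{n}0.npz")); T=f["cam_to_world"]; fl=240/np.tan(np.radians(float(f["vertical_fov"]))/2)
    Z=f["z_map"]; c=np.stack([(u-f["cx"])/fl*Z,(v-f["cy"])/fl*Z,Z],-1)[Z>0]
    P.append(c@T[:3,:3].T+T[:3,3])
P=np.vstack(P); G=np.full((24,22),-1)
i=((P[:,1]+450)//50).astype(int); j=((P[:,0]+100)//50).astype(int)
k=(i>=0)&(i<24)&(j>=0)&(j<22); np.maximum.at(G,(i[k],j[k]),P[k,2].astype(int))
print("x:   "+" ".join(f"{x:4d}" for x in range(-100,1000,50)))
for a in range(23,-1,-1): print(f"{a*50-450:5d}"," ".join(f"{g:4d}" for g in G[a]))
E
```

```text
x:   -100  -50    0   50  100  150  200  250  300  350  400  450  500  550  600  650  700  750  800  850  900  950
  700  200  189  218  227  232  187   88   88    2   -1   -1   -1    6    4    5    4    5    1   -1   -1   -1   -1
  650  155  158  171  169  173  158  124  113    3   -1   -1   -1    4    4    6    5    5    1   -1   -1   -1   -1
  600  146  144  171  171  172  172  129  347  431  417   -1   -1    5    5    5    5    4    0   -1   -1   -1   -1
  550  120  204  205  163  170  173  509  502  430  423   -1   -1    5    4    6    4    7    1   -1   -1   -1   -1
  500  121  204  205  138  165  142  510  508  430  430   -1    3    5    5    4    5    5   -1   -1   -1   -1   -1
  450   -1   86  109  105   88   89  334  110  382  431   -1    2    5    5    4    4    4   -1   -1   -1   -1   -1
  400   -1   -1    4    3    4    5   17   19  292  431  419    4    4    6    4    6    4    0   -1   -1   -1   -1
  350   -1    0    2    4    6    4   17   18  210  431  429    3   47   46    4    2    5    1   -1   -1   -1   -1
  300   -1    2    3    4    5    5   12   18  129  430  
[... 1098 characters left out ...]
  -1
 -200    5    4    5    4    4    5    4    4   15   17   16    4   74   74    4   46   44    0   -1   -1   -1   -1
 -250    6    7    6    7    7    7   24   10   16   14    4    4   49   48    4   46   44   -1   -1   -1   -1   -1
 -300    7    7    8    7    7   23   26   26    4   16   13    6    4    4   85   87   85   -1   -1   -1   -1   -1
 -350   -1    7    8    7    8    7   26   25    5   16   13   56   56   16   86   86   85    0   -1   -1   -1   -1
 -400   -1    4    6    8   14   19   18   17    5    5    4    4    5   16   28   76    5   -1   -1   -1   -1   -1
 -450   -1   -1   -1   -1   15   18   18    7    6    4    4    5    4    5   29   28   28    0   -1   -1   -1   -1
```

Bays (world x, y) from the two views, which agree to 1 mm at 46 mm pitch:

| Bay | x | y |
|---|---|---|
| a | 540 | -124.5 |
| b | 530.5 | -79.5 |
| c | 521 | -34.5 |
| d | 512 | 10.5 |

The block yaw is about 0.204 and the vial is at (504, -338). The monitor stands beside the start pose, so I'll retract along -tool y first, then rotate.

```bash
python3 -m inch '[[0,0,0,0,-0.5,0,0],[0,0,0,0,-1,0,0],[0,0,0,0,-1,0,0],[0,0,0,0,-1,0,0],[0,0,0,0,-1,0,0],[0,0,0,0,-1,0,0],[0,0,0,0,-1,0,0],[0,0,0,0,-1,0,0]]' 20
python3 -m inch '[[0,0,0,0,-1,0,0],[0,0,0,0,-1,0,0],[0,0,0.038,0,0,0,0],[0,0,0.038,0,0,0,0],[0,0,0.038,0,0,0,0],[0,0,0.038,0,0,0,0],[0,0,0.038,0,0,0,0],[0,0,0.038,0,0,0,0]]'
python3 -m inch '[[0,0,0.038,0,0,0,0],[0,0,0.038,0,0,0,0]]'
```

```text
clock: 0.77
eef_pos: [174.1, 399.7, 252.9]
tcp_rot: [-3.141, 0.0, 2.731]
contact_force: [0.7, -0.4, 1.2]
opening: 1.003
grasp_force: 0.0
clock: 1.43
eef_pos: [154.6, 355.0, 253.1]
tcp_rot: [-3.141, 0.0, 2.009]
contact_force: [-0.4, 0.5, -1.1]
opening: 1.0
grasp_force: 0.0
clock: 1.6
eef_pos: [154.6, 355.1, 253.1]
tcp_rot: [-3.141, 0.0, 1.77]
contact_force: [-0.6, -0.6, -0.0]
opening: 1.002
grasp_force: 0.0
```

```bash
python3 -m inch '[[0,0,0,-0.84,0.28,0,0],[0,0,0,-0.84,0.28,0,0],[0,0,0,-0.84,0.28,0,0],[0,0,0,-0.84,0.28,0,0],[0,0,0,-0.84,0.28,0,0],[0,0,0,-0.84,0.28,0,0],[0,0,0,-0.84,0.28,0,0],[0,0,0,-0.84,0.28,0,0]]'
python3 -m inch '[[0,0,0,-0.84,0.28,0,0],[0,0,0,-0.84,0.28,0,0],[0,0,0,-0.84,0.28,0,0],[0,0,0,-0.84,0.28,0,0],[0,0,0,-0.84,0.28,0,0],[0,0,0,-0.84,0.28,0,0],[0,0,0,-0.84,0.28,0,0],[0,0,0,-0.84,0.28,0,0]]'
```

```text
clock: 2.27
eef_pos: [243.9, 201.1, 253.2]
tcp_rot: [-3.142, 0.0, 1.776]
contact_force: [0.2, 0.4, -0.7]
opening: 1.0
grasp_force: 0.0
clock: 2.93
eef_pos: [333.0, 48.0, 253.2]
tcp_rot: [-3.142, -0.0, 1.776]
contact_force: [0.0, 0.7, 0.1]
opening: 1.0
grasp_force: 0.0
```

```bash
python3 -m inch '[[0,0,0,-0.92,0.2,0,0],[0,0,0,-0.92,0.2,0,0],[0,0,0,-0.92,0.2,0,0],[0,0,0,-0.92,0.2,0,0],[0,0,0,-0.92,0.2,0,0],[0,0,0,-0.92,0.2,0,0],[0,0,0,-0.92,0.2,0,0],[0,0,0,-0.92,0.2,0,0]]'
python3 -m inch '[[0,0,0,-0.92,0.2,0,0],[0,0,0,-0.92,0.2,0.4,0],[0,0,0,-0.92,0.2,0.4,0],[0,0,0,-0.92,0.2,0.4,0],[0,0,0,-0.92,0.2,0.4,0],[0,0,0,-0.92,0.2,0.4,0],[0,0,0,-0.92,0.2,0.4,0],[0,0,0,-0.5,0.1,0.4,0]]'
python3 -m inch '[[0,0,0,0,0,0,0],[0,0,0,0,0,0,0]]'
python3 - <<'E'
from rig import r,grab_frame
import numpy as np,cv2
f=grab_frame("wrist"); np.savez("pics/wrist1.npz",**f); cv2.imwrite("pics/wrist1.png",f["pixels"][:,:,::-1]); print(np.round(f["cam_to_world"],2).tolist(),f["vertical_fov"]); print(r.sense()["eef_pos"])
E
```

```text
clock: 3.6
eef_pos: [409.5, -124.1, 253.1]
tcp_rot: [-3.141, -0.0, 1.775]
contact_force: [0.6, 0.3, -0.4]
opening: 1.001
grasp_force: 0.0
clock: 4.27
eef_pos: [482.3, -287.3, 182.5]
tcp_rot: [3.141, 0.001, 1.775]
contact_force: [0.7, 0.2, 0.5]
opening: 0.998
grasp_force: 0.0
clock: 4.43
eef_pos: [480.8, -285.1, 182.4]
tcp_rot: [-3.14, -0.002, 1.775]
contact_force: [0.0, 0.1, -0.5]
opening: 1.005
grasp_force: 0.0
[[0.98, 0.2, 0.05, 465.76], [0.2, -0.94, -0.27, -217.88], [-0.0, 0.27, -0.96, 302.71], [0.0, 0.0, 0.0, 1.0]] 65.70646984690485
[ 480.85800119 -284.65638463  182.96700004]
```

View pics/wrist1.png

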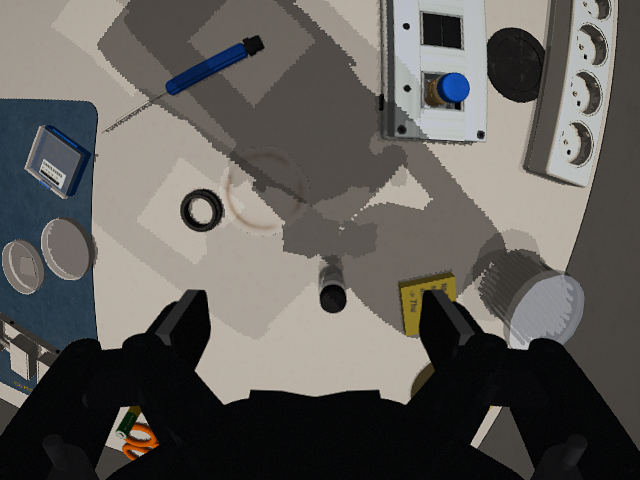

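The wrist view shows the black cap at about (332,295), between the open fingers. The blue cap is at about (452,88) and bay a's shutter at about (442,30). I'll refine these by fisheye rays.

```bash
python3 - <<'E'
from h import *
f=dict(np.load("pics/wrist1.npz")); p=f["pixels"].astype(int)
d=p.max(2)<60
for c,s in blobs(d[260:330,305:360],100,3000):
    u,v=c+[305,260]; print("cap",u,v,s,onz(*fray(f,u,v),49))
    y,x=s[1]+260+s[3]-13, s[0]+305+s[2]/2; print(" topdisc?",x,y,onz(*fray(f,x,y),53))
b=(p[:,:,2]-p[:,:,0]>80)
for c,s in blobs(b[60:115,425:480],100,3000): u,v=c+[425,60]; print("blue",u,v,s,onz(*fray(f,u,v),69))
d=p.max(2)<70
for c,s in blobs(d[5:55,415:470],300,3000): u,v=c+[415,5]; x=s[0]+415+s[2]/2;y=s[1]+5+s[3]/2;print("bay a",u,v,s,onz(*fray(f,x,y),45))
E
```

```text
cap 332.7889908256881 270.60550458715596 [ 20   5  17  13 109] [ 499.11262053 -313.14199293   49.        ]
 topdisc? 333.5 265 [ 498.13580728 -307.31261449   53.        ]
cap 332.625 298.1792763157895 [ 15  24  26  29 608] [ 503.95923572 -335.08091826   49.        ]
 topdisc? 333.0 300 [ 503.96721044 -334.65368813   53.        ]
blue 455.15584415584414 86.62824675324676 [ 17  13  27  29 616] [ 548.05959854 -167.43462103   69.        ]
bay a 441.4433962264151 30.41852487135506 [   8    8   38   36 1166] [ 538.80906608 -124.11897856   45.        ]
```

```bash
python3 -m inch '[[0,0,0,-0.8,0.16,0,0],[0,0,0,-0.8,0.16,0,0],[0,0,0,-0.62,0.16,0.4,0],[0,0,0,0,0,0.8,0],[0,0,0,0,0,0.8,0],[0,0,0,0,0,0.8,0],[0,0,0,0,0,0.4,0],[0,0,0,0,0,0,0]]'
python3 -m inch '[[0,0,0,0,0,0,0],[0,0,0,0,0,0,0]]'
python3 - <<'E'
from rig import r,grab_frame
from h import *
f=grab_frame("wrist"); np.savez("pics/wrist2.npz",**f); cv2.imwrite("pics/wrist2.png",f["pixels"][:,:,::-1]); print(r.sense()["eef_pos"])
E
```

```text
clock: 5.15
eef_pos: [503.2, -335.5, 101.8]
tcp_rot: [-3.139, -0.003, 1.776]
contact_force: [-0.1, 0.3, -0.1]
opening: 0.999
grasp_force: 0.0
clock: 5.32
eef_pos: [505.2, -337.2, 104.7]
tcp_rot: [3.14, 0.001, 1.776]
contact_force: [-0.4, -0.1, -0.5]
opening: 1.001
grasp_force: 0.0
[ 505.26287103 -337.29797071  104.80897203]
```

View pics/wrist2.png

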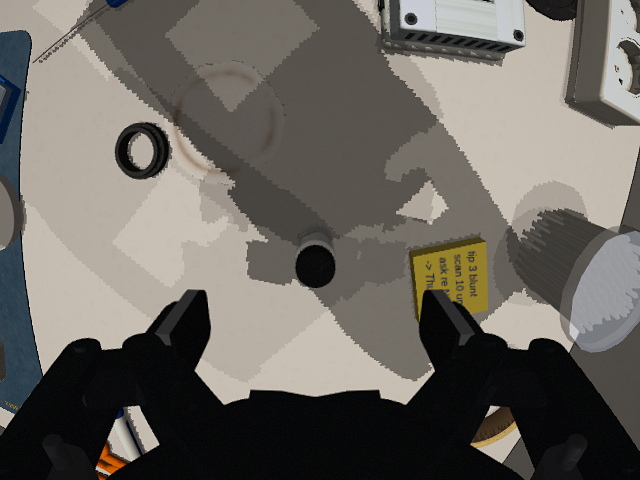

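The cap's top disc is now centred at about (316,267), between the fingers.

```bash
python3 - <<'E'
from h import *
f=dict(np.load("pics/wrist2.npz")); p=f["pixels"].astype(int)
for c,s in blobs((p.max(2)<50)[235:295,285:350],300,3000):
    u,v=c+[285,235]; print("cap",u,v,s)
    q=onz(*fray(f,u,v),52.5); print(q)
E
```

```text
cap 314.9623059866962 266.09608277900963 [  10   10   40   43 1353]
[ 503.81650317 -334.29370831   52.5       ]
```

```bash
python3 -m inch '[[0,0,0,0.06,-0.04,0.5,0],[0,0,0,0,0,0.6,0],[0,0,0,0,0,0.6,0],[0,0,0,0,0,0.36,0],[0,0,0,0,0,0,0],[0,0,0,0,0,0,0],[0,0,0,0,0,0,0]]' 22
```

```text
clock: 5.95
eef_pos: [503.8, -336.2, 52.8]
tcp_rot: [3.141, 0.001, 1.776]
contact_force: [-0.6, -0.8, 0.0]
opening: 1.001
grasp_force: 0.0
```

```bash
python3 -m inch '[[0,0,0,0,0,0,1],[0,0,0,0,0,0,1],[0,0,0,0,0,0,1],[0,0,0,0,0,0,1],[0,0,0,0,0,0,1],[0,0,0,0,0,0,1],[0,0,0,0,0,0,1],[0,0,0,0,0,0,1]]' 22
```

```text
clock: 6.62
eef_pos: [503.3, -335.9, 52.0]
tcp_rot: [3.141, 0.0, 1.776]
contact_force: [-0.5, 1.2, 2.1]
opening: 0.243
grasp_force: 23.0
```

```bash
python3 -m inch '[[0,0,0,0,0,-0.3,1],[0,0,0,0,0,-0.7,1],[0,0,0,0,0,-0.7,1],[0,0,0,0,0,-0.8,1],[0,0,0,0,0,-0.8,1],[0,0,0,0,0,-0.62,1],[0,0,0,0.3,0.1,0,1],[0,0,0,0.7,0.27,0,1]]'
python3 -m inch '[[0,0,0,0.9,0.36,0,1],[0,0,0,0.9,0.36,0,1],[0,0,0,0.9,0.36,0,1],[0,0,0,0.9,0.36,0,1],[0,0,0,0.9,0.36,0,1],[0,0,0,0.9,0.36,0,1],[0,0,0,0.9,0.36,0,1],[0,0,0,0.5,0.2,0,1]]'
python3 -m inch '[[0,0,0,0.2,0.05,0,1],[0,0,0,0,0,0,1],[0,0,0,0,0,0,1],[0,0,0,0,0,0,1]]'
python3 - <<'E'
from rig import r,grab_frame
from h import *
for n in ("wrist","side","scene"):
    f=grab_frame(n); np.savez(f"pics/{n}3.npz",**f); p=f["pixels"][:,:,::-1]
    if n=="wrist": a=p
    if n=="side": b=cv2.resize(p[200:320,230:390],(640,480))
cv2.imwrite("pics/c3.png",cv2.resize(np.hstack([a,b]),(800,300))); print(r.sense()["eef_pos"],r.sense()["contact_force"],r.sense()["opening"])
E
```

```text
clock: 7.28
eef_pos: [507.5, -310.6, 150.9]
tcp_rot: [3.14, 0.002, 1.774]
contact_force: [0.4, 0.7, 0.1]
opening: 0.243
grasp_force: 22.9
clock: 7.95
eef_pos: [538.7, -126.5, 149.1]
tcp_rot: [-3.141, -0.001, 1.777]
contact_force: [-0.2, 0.2, -0.3]
opening: 0.241
grasp_force: 22.9
clock: 8.28
eef_pos: [539.2, -124.9, 149.7]
tcp_rot: [-3.141, 0.0, 1.775]
contact_force: [-0.1, 0.2, -0.3]
opening: 0.243
grasp_force: 22.9
[ 539.20543754 -124.88298458  149.73746343] [-0.05623974 -0.51257883 -0.48094304] 0.24607426011723404
```

View pics/c3.png

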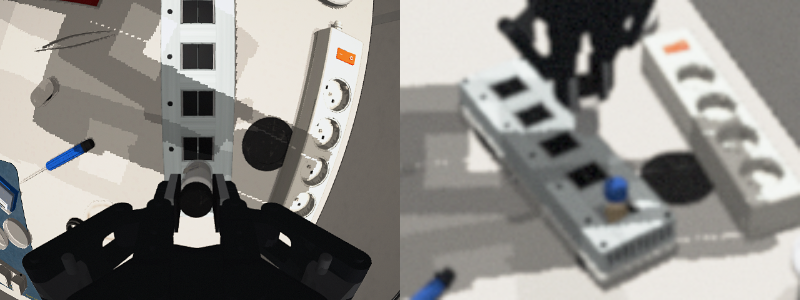

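Wrist view: the vial is held upright between the pads, with its cap at about native (394,400). The shutters of bays a to d run up the block, and the blue neighbour is untouched. Next I'll measure the held vial against the bays in this same view.

```bash
python3 - <<'E'
from h import *
f=dict(np.load("pics/wrist3.npz")); p=f["pixels"].astype(int)
# native 640x480; displayed half was 400x300 => scale 1.6
for c,s in blobs((p.max(2)<70)[0:262,275:360],400,5000):
    x=s[0]+275+s[2]/2;y=s[1]+s[3]/2; q=onz(*fray(f,x,y),45); print("bay",s,np.round([x,y,*q],1))
cv2.imwrite("pics/c4.png",cv2.resize(f["pixels"][200:380,230:410,::-1],(720,720))[:600])
E
```

```text
bay [  18    0   48   37 1686] [317.   18.5 511.3  11.1  45. ]
bay [  17   70   49   41 1833] [316.5  90.5 520.3 -33.6  45. ]
bay [ 17 146  24  39 923] [304.  165.5 522.2 -79.7  45. ]
bay [ 42 146  24  39 935] [329.  165.5 537.  -76.6  45. ]
bay [ 16 219  25  37 833] [ 303.5  237.5  530.9 -124.2   45. ]
bay [ 42 219  25  37 844] [ 329.5  237.5  547.  -120.9   45. ]
```

View pics/c4.png

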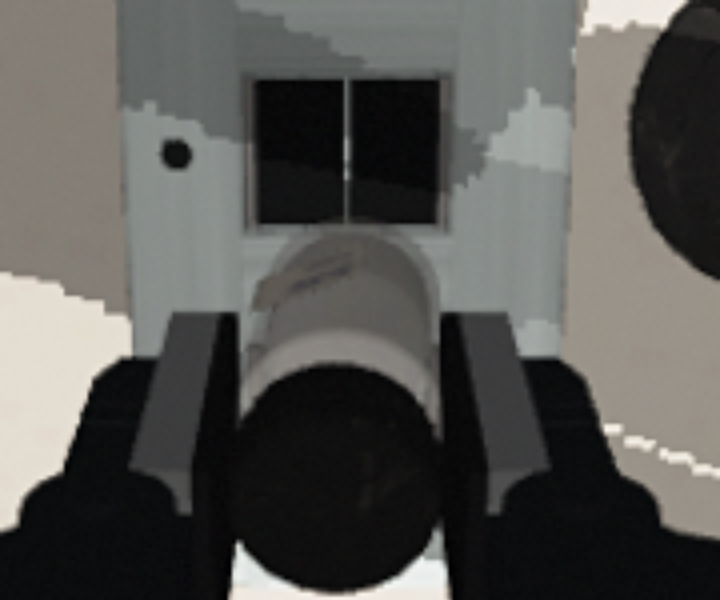

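The crop shows the cap disc centred at about (338,478), the foot's far rim at about (372,222), and bay a's shutters centred at about (347,150).

```bash
python3 - <<'E'
from h import *
f=dict(np.load("pics/wrist3.npz"))
e=np.array([539.2,-124.9]); ty=np.array([.979,.204]); tx=np.array([-.204,.979])
for nm,cu,cv_,z in (("captop",338,478,151),("footfar",365,222,98),("shoulder L",240,400,142),("bodyL z98",268,300,98),("bodyR z98",438,300,98)):
    q=onz(*fray(f,230+cu/4-.4,200+cv_/4-.4),z); d=q[:2]-e; print(nm,np.round(q,1),"tool x %.1f y %.1f"%(d@tx,d@ty))
E
```

```text
captop [ 537.4 -122.3  151. ] tool x 2.9 y -1.3
footfar [ 539.3 -115.6   98. ] tool x 9.1 y 2.0
shoulder L [ 527.5 -120.8  142. ] tool x 6.4 y -10.6
bodyL z98 [ 529.7 -128.2   98. ] tool x -1.2 y -10.0
bodyR z98 [ 550.4 -123.8   98. ] tool x -1.3 y 11.2
```

```bash
python3 - <<'E'
from h import *
f=dict(np.load("pics/wrist2.npz"))
a=cv2.resize(f["pixels"][215:305,270:360,::-1],(600,600),interpolation=cv2.INTER_CUBIC)
f3=dict(np.load("pics/side3.npz"));b=cv2.resize(f3["pixels"][195:255,265:295+30,::-1].copy(),(600,600),interpolation=cv2.INTER_CUBIC)
cv2.imwrite("pics/c5.png",cv2.resize(np.hstack([a,b]),(800,400)))
E
```

```text
(no output)
```

View pics/c5.png

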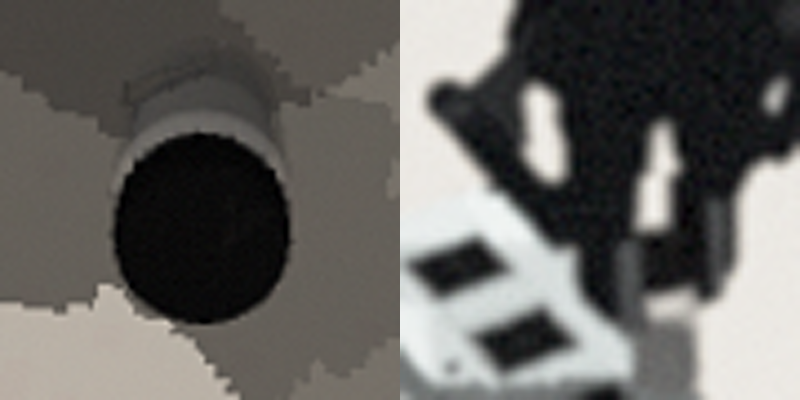

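Left: on the desk, the cap top centre is at (202,228) and the foot's far rim at about (205,50). Right: the held vial hangs straight from the pads.

```bash
python3 - <<'E'
from h import *
f=dict(np.load("pics/wrist2.npz"))
e=np.array([505.26,-337.3]); ty=np.array([.979,.204]); tx=np.array([-.204,.979])
for nm,cu,cv_,z in (("captop",202,228,53),("footfar",208,50,0),("footfar",208,42,0)):
    q=onz(*fray(f,270+cu*.225-.4,215+cv_*.225-.4),z); d=q[:2]-e; print(nm,np.round(q,1),"tool x %.1f y %.1f"%(d@tx,d@ty))
E
```

```text
captop [ 503.8 -334.    53. ] tool x 3.5 y -0.8
footfar [ 503.5 -327.4    0. ] tool x 10.0 y 0.3
footfar [ 503.2 -326.3    0. ] tool x 11.2 y 0.3
```

The apparent lean in the wrist view also shows for the vial standing on the desk, so it is a camera bias and the vial is upright. The foot-level and scene-view offsets agree that I need about +3 mm along tool x. I'll shift by that and descend to just above the shutters.

```bash
python3 -m inch '[[0,0,0,0.13,0.02,0.3,1],[0,0,0,0,0,0.6,1],[0,0,0,0,0,0.6,1],[0,0,0,0,0,0.4,1],[0,0,0,0,0,0,1],[0,0,0,0,0,0,1]]'
python3 -m inch '[[0,0,0,0,0,0.08,1],[0,0,0,0,0,0.08,1],[0,0,0,0,0,0.08,1]]'
python3 -m inch '[[0,0,0,0,0,0.06,1],[0,0,0,0,0,0.06,1]]'
python3 -m inch '[[0,0,0,0,0,0.06,1],[0,0,0,0,0,0,1]]'
```

```text
clock: 8.93
eef_pos: [538.7, -120.7, 101.7]
tcp_rot: [-3.14, -0.001, 1.776]
contact_force: [1.1, 0.5, -0.4]
opening: 0.243
grasp_force: 22.9
clock: 9.18
eef_pos: [539.6, -120.8, 96.8]
tcp_rot: [3.14, 0.001, 1.776]
contact_force: [-0.6, -0.7, -0.5]
opening: 0.251
grasp_force: 22.9
clock: 9.35
eef_pos: [539.6, -120.8, 93.7]
tcp_rot: [3.141, 0.0, 1.776]
contact_force: [-0.9, 0.4, 4.0]
opening: 0.249
grasp_force: 23.3
clock: 9.52
eef_pos: [539.2, -120.8, 91.8]
tcp_rot: [3.142, 0.0, 1.776]
contact_force: [-0.8, -1.1, 2.0]
opening: 0.242
grasp_force: 23.2
```

```bash
python3 -m inch '[[0,0,0,0,0,0.06,1],[0,0,0,0,0,0.06,1],[0,0,0,0,0,0.06,1]]'
python3 -m inch '[[0,0,0,0,0,0.06,1],[0,0,0,0,0,0.04,1]]'
python3 -m inch '[[0,0,0,0,0,0.04,1],[0,0,0,0,0,0.04,1]]'
```

```text
clock: 9.77
eef_pos: [539.1, -120.7, 87.1]
tcp_rot: [-3.141, -0.0, 1.776]
contact_force: [-1.1, -0.6, 2.3]
opening: 0.248
grasp_force: 23.2
clock: 9.93
eef_pos: [539.1, -120.7, 84.5]
tcp_rot: [-3.141, -0.0, 1.776]
contact_force: [-1.2, -0.5, 1.9]
opening: 0.246
grasp_force: 23.1
clock: 10.1
eef_pos: [539.1, -120.7, 82.6]
tcp_rot: [-3.141, -0.0, 1.776]
contact_force: [-0.4, -1.0, 1.5]
opening: 0.244
grasp_force: 23.1
```

```bash
python3 -m inch '[[0,0,0,0,0,0.04,1],[0,0,0,0,0,0,1]]'
python3 -m inch '[[0,0,0,0,0,0.04,1],[0,0,0,0,0,0,1]]'
```

```text
clock: 10.27
eef_pos: [539.1, -120.7, 81.5]
tcp_rot: [-3.141, -0.0, 1.776]
contact_force: [1.1, 0.1, -0.3]
opening: 0.246
grasp_force: 22.9
clock: 10.43
eef_pos: [539.1, -120.7, 80.6]
tcp_rot: [-3.141, -0.0, 1.776]
contact_force: [0.3, -0.2, -0.2]
opening: 0.245
grasp_force: 22.9
```

```bash
python3 -m inch '[[0,0,0,0,0,0.03,1],[0,0,0,0,0,0,1]]'
python3 -m inch '[[0,0,0,0,0,0.03,1],[0,0,0,0,0,0,1]]'
python3 -m inch '[[0,0,0,0,0,0.03,1],[0,0,0,0,0,0,1]]'
```

```text
clock: 10.6
eef_pos: [539.1, -120.7, 79.9]
tcp_rot: [-3.141, -0.0, 1.776]
contact_force: [-0.2, 0.5, 0.8]
opening: 0.24
grasp_force: 22.9
clock: 10.77
eef_pos: [539.1, -120.7, 79.2]
tcp_rot: [-3.142, -0.0, 1.776]
contact_force: [0.3, -0.6, -0.4]
opening: 0.245
grasp_force: 22.9
clock: 10.93
eef_pos: [539.3, -120.8, 78.8]
tcp_rot: [3.141, 0.0, 1.776]
contact_force: [-0.5, -0.4, 3.9]
opening: 0.249
grasp_force: 22.7
```

```bash
python3 -m inch '[[0,0,0,0,0,0.02,1],[0,0,0,0,0,0,1]]'
```

```text
clock: 11.1
eef_pos: [539.4, -120.8, 78.7]
tcp_rot: [3.141, 0.0, 1.776]
contact_force: [-1.9, 0.2, 8.6]
opening: 0.241
grasp_force: 22.7
```

A hard stop at about 9 mm short, with little side force: that is a spacer disc in bay a. While inside, I'll feel the side walls lightly to centre the vial along the row.

```bash
python3 -m inch '[[0,0,0,0,0,-0.06,1],[0,0,0,0.04,0,0,1],[0,0,0,0,0,0,1]]'
python3 -m inch '[[0,0,0,0.04,0,0,1],[0,0,0,0,0,0,1]]'
python3 -m inch '[[0,0,0,-0.12,0,0,1],[0,0,0,0,0,0,1]]'
python3 -m inch '[[0,0,0,-0.04,0,0,1],[0,0,0,0,0,0,1]]'
```

```text
clock: 11.35
eef_pos: [539.2, -120.1, 79.7]
tcp_rot: [3.141, 0.001, 1.776]
contact_force: [-1.2, -3.8, 2.2]
opening: 0.242
grasp_force: 22.9
clock: 11.52
eef_pos: [539.3, -119.3, 79.8]
tcp_rot: [3.141, 0.001, 1.776]
contact_force: [-0.1, -4.5, 2.3]
opening: 0.243
grasp_force: 22.5
clock: 11.68
eef_pos: [539.3, -121.7, 79.4]
tcp_rot: [-3.141, -0.0, 1.775]
contact_force: [-0.3, -0.1, 1.1]
opening: 0.243
grasp_force: 22.2
clock: 11.85
eef_pos: [539.3, -122.5, 79.3]
tcp_rot: [-3.141, -0.001, 1.776]
contact_force: [0.4, 0.6, -0.2]
opening: 0.248
grasp_force: 22.2
```

```bash
python3 -m inch '[[0,0,0,-0.03,0,0,1],[0,0,0,0,0,0,1]]'
python3 -m inch '[[0,0,0,-0.03,0,0,1],[0,0,0,0,0,0,1]]'
```

```text
clock: 12.02
eef_pos: [539.5, -123.3, 79.3]
tcp_rot: [-3.141, -0.0, 1.776]
contact_force: [0.5, 1.4, -0.6]
opening: 0.246
grasp_force: 22.2
clock: 12.18
eef_pos: [539.6, -123.9, 79.4]
tcp_rot: [-3.141, -0.001, 1.776]
contact_force: [-0.2, 2.1, 0.0]
opening: 0.248
grasp_force: 22.2
```

```bash
python3 -m inch '[[0,0,0,0.085,0,0,1],[0,0,0,0,0,0.03,1],[0,0,0,0,0,0.03,1],[0,0,0,0,0,0,1]]'
python3 -m inch '[[0,0,0,0,0,0.02,1],[0,0,0,0,0,0,1]]'
```

```text
clock: 12.52
eef_pos: [539.9, -122.2, 78.6]
tcp_rot: [3.141, 0.001, 1.776]
contact_force: [-1.3, -0.1, 6.0]
opening: 0.246
grasp_force: 22.1
clock: 12.68
eef_pos: [540.0, -122.3, 78.5]
tcp_rot: [3.141, 0.001, 1.776]
contact_force: [-2.6, 0.8, 10.4]
opening: 0.248
grasp_force: 22.3
```

Confirmed: bay a has a disc. I'll lift out and shift 46 mm to bay b.

```bash
python3 -m inch '[[0,0,0,0,0,-0.2,1],[0,0,0,0,0,-0.4,1],[0,0,0,0,0,-0.4,1],[0,0,0,0,0,-0.4,1],[0,0,0,0.5,0,0,1],[0,0,0,0.8,0,0,1],[0,0,0,0.54,0,0,1],[0,0,0,0,0,0,1]]'
python3 -m inch '[[0,0,0,0,0,0.3,1],[0,0,0,0,0,0.3,1],[0,0,0,0,0,0,1]]'
```

```text
clock: 13.35
eef_pos: [528.9, -74.5, 112.5]
tcp_rot: [-3.141, -0.001, 1.777]
contact_force: [-0.4, 0.3, -0.7]
opening: 0.243
grasp_force: 22.1
clock: 13.6
eef_pos: [529.7, -77.2, 96.0]
tcp_rot: [-3.14, -0.0, 1.776]
contact_force: [1.3, 0.8, 2.2]
opening: 0.245
grasp_force: 22.4
```

```bash
python3 -m inch '[[0,0,0,0.01,0.01,0.06,1],[0,0,0,0,0,0.06,1],[0,0,0,0,0,0.06,1],[0,0,0,0,0,0.06,1]]'
python3 -m inch '[[0,0,0,0,0,0.06,1],[0,0,0,0,0,0.06,1],[0,0,0,0,0,0.06,1]]'
python3 -m inch '[[0,0,0,0,0,0.06,1],[0,0,0,0,0,0.04,1],[0,0,0,0,0,0,1]]'
```

```text
clock: 13.93
eef_pos: [530.6, -77.0, 91.6]
tcp_rot: [3.141, 0.0, 1.775]
contact_force: [-0.1, -0.2, 3.4]
opening: 0.246
grasp_force: 22.4
clock: 14.18
eef_pos: [530.3, -76.8, 87.0]
tcp_rot: [3.141, 0.0, 1.776]
contact_force: [-1.3, -0.1, 2.9]
opening: 0.243
grasp_force: 22.3
clock: 14.43
eef_pos: [530.1, -76.6, 84.2]
tcp_rot: [-3.141, -0.0, 1.776]
contact_force: [0.4, -0.0, -1.2]
opening: 0.243
grasp_force: 22.1
```

```bash
python3 -m inch '[[0,0,0,0,0,0.05,1],[0,0,0,0,0,0.05,1],[0,0,0,0,0,0.05,1],[0,0,0,0,0,0,1]]'
python3 -m inch '[[0,0,0,0,0,0.03,1],[0,0,0,0,0,0.03,1],[0,0,0,0,0,0,1]]'
```

```text
clock: 14.77
eef_pos: [530.1, -76.7, 80.5]
tcp_rot: [-3.141, -0.0, 1.776]
contact_force: [-0.1, 0.2, -0.7]
opening: 0.247
grasp_force: 22.0
clock: 15.02
eef_pos: [530.2, -76.7, 79.1]
tcp_rot: [-3.141, -0.0, 1.776]
contact_force: [0.6, 0.0, -0.1]
opening: 0.247
grasp_force: 22.1
```

```bash
python3 -m inch '[[0,0,0,0,0,0.03,1],[0,0,0,0,0,0,1]]'
python3 -m inch '[[0,0,0,0,0,0.02,1],[0,0,0,0,0,0,1]]'
```

```text
clock: 15.18
eef_pos: [530.4, -76.7, 78.7]
tcp_rot: [3.141, 0.0, 1.776]
contact_force: [-0.4, -0.3, 3.4]
opening: 0.242
grasp_force: 22.0
clock: 15.35
eef_pos: [530.5, -76.8, 78.6]
tcp_rot: [3.141, 0.0, 1.776]
contact_force: [-1.4, 0.5, 8.0]
opening: 0.244
grasp_force: 22.2
```

Bay b stops at the same height (78.6), so it has a disc too. On to bay c.

```bash
python3 -m inch '[[0,0,0,0,0,-0.2,1],[0,0,0,0,0,-0.4,1],[0,0,0,0,0,-0.4,1],[0,0,0,0,0,-0.4,1],[0,0,0,0.5,0,0,1],[0,0,0,0.8,0,0,1],[0,0,0,0.54,0,0,1],[0,0,0,0,0,0,1]]'
python3 -m inch '[[0,0,0,0,0,0.3,1],[0,0,0,0,0,0.3,1],[0,0,0,0,0,0,1]]'
```

```text
clock: 16.02
eef_pos: [520.0, -29.3, 113.1]
tcp_rot: [-3.141, -0.001, 1.777]
contact_force: [-0.0, -0.9, 0.4]
opening: 0.246
grasp_force: 22.1
clock: 16.27
eef_pos: [520.3, -31.9, 96.4]
tcp_rot: [-3.14, -0.0, 1.776]
contact_force: [0.8, -0.2, 1.0]
opening: 0.247
grasp_force: 22.3
```

```bash
python3 -m inch '[[0,0,0,0,0.01,0.06,1],[0,0,0,0,0,0.06,1],[0,0,0,0,0,0.06,1],[0,0,0,0,0,0.06,1]]'
python3 -m inch '[[0,0,0,0,0,0.06,1],[0,0,0,0,0,0.06,1],[0,0,0,0,0,0.06,1]]'
python3 -m inch '[[0,0,0,0,0,0.06,1],[0,0,0,0,0,0.04,1],[0,0,0,0,0,0,1]]'
python3 -m inch '[[0,0,0,0,0,0.05,1],[0,0,0,0,0,0.05,1],[0,0,0,0,0,0.05,1],[0,0,0,0,0,0,1]]'
```

```text
clock: 16.6
eef_pos: [521.4, -31.9, 92.1]
tcp_rot: [3.141, 0.0, 1.775]
contact_force: [-0.4, -0.7, 4.6]
opening: 0.248
grasp_force: 22.4
clock: 16.85
eef_pos: [521.3, -31.7, 87.5]
tcp_rot: [3.141, 0.0, 1.776]
contact_force: [-0.0, -0.9, 1.8]
opening: 0.243
grasp_force: 22.3
clock: 17.1
eef_pos: [521.0, -31.6, 84.7]
tcp_rot: [-3.141, -0.0, 1.776]
contact_force: [-0.2, -0.0, -0.6]
opening: 0.243
grasp_force: 22.1
clock: 17.43
eef_pos: [521.1, -31.6, 81.0]
tcp_rot: [-3.141, -0.0, 1.776]
contact_force: [0.3, -0.1, -0.3]
opening: 0.245
grasp_force: 22.0
```

```bash
python3 -m inch '[[0,0,0,0,0,0.03,1],[0,0,0,0,0,0.03,1],[0,0,0,0,0,0,1]]'
python3 -m inch '[[0,0,0,0,0,0.03,1],[0,0,0,0,0,0,1]]'
python3 -m inch '[[0,0,0,0,0,0.02,1],[0,0,0,0,0,0,1]]'
```

```text
clock: 17.68
eef_pos: [521.1, -31.6, 79.6]
tcp_rot: [-3.141, -0.0, 1.776]
contact_force: [0.1, -0.4, -0.5]
opening: 0.243
grasp_force: 22.1
clock: 17.85
eef_pos: [521.1, -31.6, 79.0]
tcp_rot: [-3.142, -0.0, 1.776]
contact_force: [0.3, -0.9, -0.5]
opening: 0.244
grasp_force: 22.1
clock: 18.02
eef_pos: [521.2, -31.7, 78.7]
tcp_rot: [3.142, 0.0, 1.776]
contact_force: [-1.9, 0.7, 2.8]
opening: 0.243
grasp_force: 22.2
```

```bash
python3 -m inch '[[0,0,0,0,0,0.03,1],[0,0,0,0,0,0,1]]'
```

```text
clock: 18.18
eef_pos: [521.7, -31.6, 78.3]
tcp_rot: [3.141, 0.0, 1.776]
contact_force: [-1.9, 1.1, 6.7]
opening: 0.244
grasp_force: 21.9
```

```bash
python3 -m inch '[[0,0,0,0,0,0.02,1],[0,0,0,0,0,0,1]]'
```

```text
clock: 18.35
eef_pos: [521.8, -31.7, 78.2]
tcp_rot: [3.14, 0.0, 1.776]
contact_force: [-1.6, 0.4, 11.5]
opening: 0.25
grasp_force: 22.2
```

Bay c is a hard stop as well, so bay d should be the empty one.

```bash
python3 -m inch '[[0,0,0,0,0,-0.2,1],[0,0,0,0,0,-0.4,1],[0,0,0,0,0,-0.4,1],[0,0,0,0,0,-0.44,1],[0,0,0,0.5,0,0,1],[0,0,0,0.8,0,0,1],[0,0,0,0.54,0,0,1],[0,0,0,0,0,0,1]]'
python3 -m inch '[[0,0,0,0,-0.01,0.3,1],[0,0,0,0,0,0.3,1],[0,0,0,0,0,0,1]]'
python3 -m inch '[[0,0,0,0,0,0.06,1],[0,0,0,0,0,0.06,1],[0,0,0,0,0,0.06,1],[0,0,0,0,0,0.06,1]]'
python3 -m inch '[[0,0,0,0,0,0.06,1],[0,0,0,0,0,0.06,1],[0,0,0,0,0,0.06,1]]'
```

```text
clock: 19.02
eef_pos: [511.0, 15.6, 113.6]
tcp_rot: [3.142, -0.001, 1.777]
contact_force: [0.8, 0.2, 0.3]
opening: 0.247
grasp_force: 22.0
clock: 19.27
eef_pos: [510.7, 13.0, 96.7]
tcp_rot: [-3.14, -0.0, 1.776]
contact_force: [-1.0, 0.0, -1.6]
opening: 0.244
grasp_force: 21.9
clock: 19.6
eef_pos: [511.7, 13.1, 92.3]
tcp_rot: [3.141, 0.0, 1.775]
contact_force: [-0.6, -0.3, 3.8]
opening: 0.242
grasp_force: 22.1
clock: 19.85
eef_pos: [511.8, 13.3, 87.8]
tcp_rot: [3.141, 0.0, 1.776]
contact_force: [-0.2, -0.2, 1.9]
opening: 0.245
grasp_force: 22.1
```

```bash
python3 -m inch '[[0,0,0,0,0,0.06,1],[0,0,0,0,0,0.04,1],[0,0,0,0,0,0,1]]'
python3 -m inch '[[0,0,0,0,0,0.05,1],[0,0,0,0,0,0.05,1],[0,0,0,0,0,0.05,1],[0,0,0,0,0,0,1]]'
```

```text
clock: 20.1
eef_pos: [511.4, 13.4, 85.0]
tcp_rot: [-3.141, -0.0, 1.776]
contact_force: [1.7, 0.1, -0.4]
opening: 0.244
grasp_force: 21.9
clock: 20.43
eef_pos: [511.4, 13.4, 81.2]
tcp_rot: [-3.141, -0.0, 1.776]
contact_force: [0.4, -0.3, -0.7]
opening: 0.244
grasp_force: 21.8
```

```bash
python3 -m inch '[[0,0,0,0,0,0.03,1],[0,0,0,0,0,0.03,1],[0,0,0,0,0,0.02,1],[0,0,0,0,0,0,1]]'
python3 -m inch '[[0,0,0,0,0,0.03,1],[0,0,0,0,0,0,1]]'
python3 -m inch '[[0,0,0,0,0,0.03,1],[0,0,0,0,0,0,1]]'

```

```text
clock: 20.77
eef_pos: [511.5, 13.3, 79.4]
tcp_rot: [-3.141, -0.0, 1.776]
contact_force: [0.1, -0.3, -0.3]
opening: 0.246
grasp_force: 21.9
clock: 20.93
eef_pos: [511.5, 13.3, 78.7]
tcp_rot: [-3.141, 0.0, 1.776]
contact_force: [-0.7, 0.7, 0.2]
opening: 0.242
grasp_force: 21.9
clock: 21.1
eef_pos: [511.5, 13.3, 78.0]
tcp_rot: [-3.141, 0.0, 1.776]
contact_force: [-1.1, 0.1, 0.4]
opening: 0.245
grasp_force: 21.9
```

```bash
python3 -m inch '[[0,0,0,0,0,0.03,1],[0,0,0,0,0,0,1]]'
python3 -m inch '[[0,0,0,0,0,0.03,1],[0,0,0,0,0,0,1]]'
python3 -m inch '[[0,0,0,0,0,0.03,1],[0,0,0,0,0,0,1]]'
```

```text
clock: 21.27
eef_pos: [511.5, 13.4, 77.2]
tcp_rot: [-3.142, -0.0, 1.776]
contact_force: [0.3, 0.4, -0.6]
opening: 0.242
grasp_force: 21.9
clock: 21.43
eef_pos: [511.5, 13.3, 76.4]
tcp_rot: [-3.142, -0.0, 1.776]
contact_force: [0.3, 0.1, -0.8]
opening: 0.248
grasp_force: 21.9
clock: 21.6
eef_pos: [511.5, 13.3, 75.7]
tcp_rot: [-3.141, -0.0, 1.776]
contact_force: [0.0, 0.3, 0.3]
opening: 0.243
grasp_force: 21.9
```

Past the disc height with no force, so bay d is empty. Home should be at TCP z of about 69.5.

```bash
python3 -m inch '[[0,0,0,0,0,0.04,1],[0,0,0,0,0,0.04,1],[0,0,0,0,0,0.04,1],[0,0,0,0,0,0,1]]'
python3 -m inch '[[0,0,0,0,0,0.04,1],[0,0,0,0,0,0.02,1],[0,0,0,0,0,0,1]]'
python3 -m inch '[[0,0,0,0,0,0.03,1],[0,0,0,0,0,0,1]]'
```

```text
clock: 21.93
eef_pos: [511.4, 13.3, 72.5]
tcp_rot: [-3.141, -0.0, 1.776]
contact_force: [-0.3, 0.0, -0.2]
opening: 0.245
grasp_force: 21.9
clock: 22.18
eef_pos: [511.5, 13.4, 71.2]
tcp_rot: [-3.141, -0.0, 1.776]
contact_force: [-0.4, 0.7, -0.6]
opening: 0.243
grasp_force: 21.9
clock: 22.35
eef_pos: [511.5, 13.3, 70.4]
tcp_rot: [-3.141, 0.0, 1.776]
contact_force: [-0.2, -0.6, 0.3]
opening: 0.243
grasp_force: 21.9
```

```bash
python3 -m inch '[[0,0,0,0,0,0.03,1],[0,0,0,0,0,0,1]]'
python3 -m inch '[[0,0,0,0,0,0.02,1],[0,0,0,0,0,0,1]]'
python3 -m inch '[[0,0,0,0,0,0.02,1],[0,0,0,0,0,0,1]]'
```

```text
clock: 22.52
eef_pos: [511.5, 13.4, 69.7]
tcp_rot: [-3.142, -0.0, 1.776]
contact_force: [0.4, 0.3, -0.2]
opening: 0.241
grasp_force: 21.9
clock: 22.68
eef_pos: [511.6, 13.3, 69.4]
tcp_rot: [3.141, 0.0, 1.776]
contact_force: [0.0, -0.3, 2.6]
opening: 0.244
grasp_force: 22.1
clock: 22.85
eef_pos: [511.8, 13.3, 69.3]
tcp_rot: [3.141, 0.0, 1.776]
contact_force: [-1.1, -0.1, 7.6]
opening: 0.246
grasp_force: 22.4
```

Bottomed at 69.3, exactly 9 mm below the disc stops, so the vial is fully home. I'll release it and lift.

```bash
python3 -m inch '[[0,0,0,0,0,-0.01,1],[0,0,0,0,0,0,0.7],[0,0,0,0,0,0,0.6],[0,0,0,0,0,0,0.4],[0,0,0,0,0,0,0.2],[0,0,0,0,0,0,0],[0,0,0,0,0,0,0],[0,0,0,0,0,0,0]]'
python3 -m inch '[[0,0,0,0,0,-0.2,0],[0,0,0,0,0,-0.5,0],[0,0,0,0,0,-0.8,0],[0,0,0,0,0,-0.8,0],[0,0,0,0,0,-0.8,0],[0,0,0,0,0,-0.8,0],[0,0,0,-0.8,-0.4,0,0],[0,0,0,-0.8,-0.4,0,0]]'
python3 -m inch '[[0,0,0,-0.8,-0.6,0,0],[0,0,0,-0.8,-0.6,0,0],[0,0,0,-0.8,-0.6,0,0],[0,0,0,-0.4,-0.6,0,0],[0,0,0,0,0,0,0],[0,0,0,0,0,0,0],[0,0,0,0,0,0,0]]'
python3 - <<'E'
from rig import r,grab_frame
from h import *
f=grab_frame("side"); w=grab_frame("wrist"); np.savez("pics/wrist9.npz",**w)
cv2.imwrite("pics/c9.png",np.hstack([cv2.resize(f["pixels"][190:340,220:420,::-1],(400,300)),cv2.resize(w["pixels"][:,:,::-1],(400,300))]))
print(r.sense()["eef_pos"],r.sense()["contact_force"])
E
```

```text
clock: 23.52
eef_pos: [511.5, 13.4, 69.0]
tcp_rot: [-3.141, -0.0, 1.776]
contact_force: [-0.1, -0.9, -0.0]
opening: 0.998
grasp_force: 0.0
clock: 24.18
eef_pos: [501.1, -29.8, 168.4]
tcp_rot: [3.138, 0.001, 1.778]
contact_force: [0.4, -0.1, 0.2]
opening: 0.998
grasp_force: 0.0
clock: 24.77
eef_pos: [456.1, -110.4, 166.9]
tcp_rot: [3.141, 0.0, 1.775]
contact_force: [0.7, 0.2, -0.5]
opening: 1.001
grasp_force: 0.0
[ 456.28264836 -110.04415245  166.72528393] [-0.38756574  1.58360536  0.09278844]
```

View pics/c9.png

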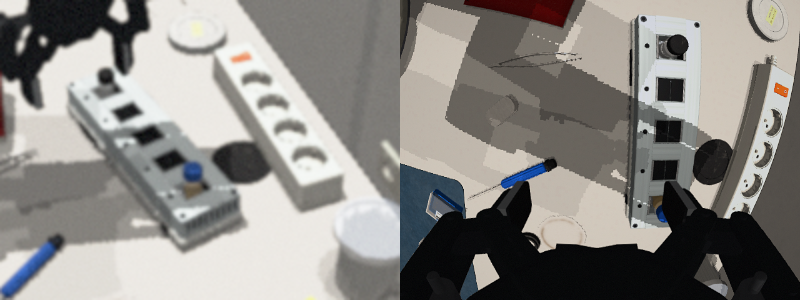

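The vial stands upright in bay d (side crop about (105,80), wrist about (678,44)), at the same height as the blue neighbour. The shutters of a, b and c are closed again, and the gripper is clear.

```bash
python3 -c "
from rig import r
print(r.sign_off())"
```

```text
the job is handed in; nothing more can be done
None
```

The vial is upright and fully home in bay d, the only bay without a spacer disc, after a, b and c each stopped it 9 mm short; the highest force I read was about 12 N and the job was handed in at about 25 s.

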